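# Sweep the printed clips out of the sorting tray's spout

### The arm

A 6-joint arm with a two-finger parallel gripper is mounted at the origin on a cart in front of the work surface, level with it; the furniture and walls round the work are solid. World frame = base frame: x ahead of the robot, y to its left, z up, the work surface at z = 0. Lengths are in m, angles in rad, forces in N, time in s.
With the tool pointing down it reaches from about 0.325 to 0.775 m from the base axis. Payload 9.3 kg.
Tool frame: the origin (TCP) lies on the front face of the gripper's body, between the roots of the fingers; the fingertips stand 73 mm ahead of it and the grasp point (between the pads) lies 54 mm ahead of it (arm.grip_depth is the distance from the TCP to the grasp point, in m); z points along the fingers, y is the line along which they close (so a half turn about z gives the same grasp; the last joint's range is limited). The gripper opens to 85 mm and grips with 20 to 120 N. Pads are 22 mm wide; open, the fingers measure 114 mm over their backs; the gripper's body (76 mm by 85 mm) begins 54 mm behind the grasp point. The pads swing forward as they close: fully open they stand 13 mm farther back than shut.
Start: joints at [1.057, 0.259, 0.021, 1.334, 0, 1.418], TCP at [0.194, 0.515, 0.304] pointing down, gripper open.
Joint ranges: [-3.04, 3.04], [-0.91, 1.82], [-1.04, 1.36], [-1.92, 1.95], [-1.52, 1.45], [-3.14, 3.14]. Speed limits (rad/s): [2.22, 2.22, 2.79, 3.14, 3.14, 3.14].

### API

Orientations are given as [roll, pitch, yaw] about the fixed x, y, z axes, in that order (R = Rz(yaw) Ry(pitch) Rx(roll)).
In Python, from bench import arm gives the robot as it stands.
- The arm moves only by the shell command python3 -m creep 'ROWS' [FORCE]. ROWS is JSON, a list of rows, each an object with "translation": the shift along the tool's x, y, z in m, a list of three; "angular": the turn, a rotation vector about the tool's x, y, z in degrees, a list of three; "grip": the opening, from 0 (shut) to 1 (fully open). A call has 1 to 12 rows; each row is the pose to reach, as a shift and turn from the pose commanded when the call began, along the tool's axes at that moment; what a row does not reach only later rows make up. A row lasts 1/8 s, in which the tool goes at most 62.5 mm and 10.7 degrees, less where a joint would pass 70% of its speed; a pose out of reach is approached as far as the arm can. A call with a gripper value outside its range is refused whole. The fingers move at their own pace and stop on an object; FORCE is the grip in N (left out, the last holds). Time passes only in rows, so rows that repeat a pose let the fingers close. It gives the time, the measured TCP pose, the force, the opening and the grip force at its end, in the units of the state.
- arm.state(): the state, without advancing time (a new reading comes with each control period).
- arm.grab_frame(name): name is "scene" or "top"; returns the picture (400x640x3 uint8, red, green, blue); there is no depth.
- arm.camera_info(name): a dict with "fx", "fy", "cx", "cy" (pixels), "k1" (the pictures are not rectified: a ray, as slopes to the right and down, at radius r is drawn at 1 + k1 r^2 times it, then the intrinsics apply), "R" (3x3) and "t" (3): a world point X has camera coordinates R X + t. Camera axes: x right, y down, z forward; pixel columns grow to the right and rows downward; lengths in m; the calibration is good to about 2 mm. A picture is of the moment at which its call begins. camera_info takes no time and is no camera call.
- arm.close_job(): hands the job in; it is judged then, once.
The state is a dict: "time": time; "joint_positions": joint angles; "joint_velocities": joint speeds; "tau": joint torques, N m; "tool_pos": TCP position; "tool_rot": TCP orientation; "wrist_force": force on the tool from outside, world axes, zero at the start; "torque": the same for the moment, N m; "width": finger opening in m; "finger_force": force on a finger pad.
Only numpy, scipy, OpenCV 4.12 (cv2) and the standard library are available. Lean on these libraries where they do the work, as an engineer would, in place of code of your own. Each camera call takes 0.05 s, during which the arm holds its last target. There are 200 camera calls.

### The job

The sorting tray holds two U-shaped printed clips and one L-shaped bracket. Push the shutter of its spout fully open by the thumb tab, sweep both clips along the tray's floor and out of the spout so that they drop into the bin below while the bracket stays in the tray, then push the shutter fully shut again. Sweep gently with the fingertips: pinch, squeeze or lift nothing, and leave the bin and the other things on the desk where they stand.

Things in the scene. Friction and masses are not known exactly. Their poses are not given: they have to be found in the camera images.
- sorting_tray: Fixed aluminium sorting tray on a stand. Origin on the desk under it, y axis out of the spout, z up. Level floor 55 mm above the desk, inside x -110 to 110 mm, rear wall at y = -100 mm, front rim at y = 105 mm; rear and side walls end 20 mm above the floor. All rigid
- funnel_mouth (a point): On the tray's floor in the middle of the spout, at tray (0, 105, 55) mm, axes as the tray's. The spout is a gap 66 mm wide (x -33 to 33 mm) in the 20 mm high front rim, open at the top; two fences 16 mm high run slanting from the side walls (x = ±110, y = 0) to its edges (x = ±33, y = 105 mm) and form a funnel
- spout_lip (a point): Middle of the outer end of the spout's floor, at tray (0, 133.5, 55) mm: the floor runs level to here and ends, 13 mm above the bin's rim; parts pushed past it drop into the bin
- shutter (a joint): Sliding steel shutter that closes the spout, in m: 0 = fully shut, 0.070 = fully open at its stop; it slides toward the tray's +x and stays where it is left (about 1 N of friction). Starts shut within 3 mm. Shut, it spans x -38 to 38 mm just outside the front rim (y about 111 mm), from the floor to 26 mm above it
- shutter_tab (a point): Middle of the top of the black upright thumb tab on the shutter, 108.5 mm above the desk, 53.5 above the tray's floor; axes as the tray's. The tab is 9 mm thick along x (the way it slides) and 24 mm wide along y, and stands free for its top 24 mm; cap, rim and stops below it end 29 mm above the floor. Pushed on either face it takes the shutter along. Shut, it is at tray x = 0
- parts_bin: Loose open grey parts bin standing on the desk below the spout, 126 (x) x 122 (y) x 40 mm high, walls and floor 3 mm, 0.6 kg. Origin at the centre of its underside, z up; its axes are those of the tray within 0.06 rad
- bracket: L-shaped printed angle bracket, 32 (x) x 44 (y) x 9 mm, lying flat on the tray's floor; origin at the centre of its underside. Stays in the tray
- clip_1: Printed U-shaped clip, 16 (x) x 32 (y) x 10 mm high, 11 to 20 g, the same as the other one, lying flat on the tray's floor; origin at the centre of its underside. At the start clips and bracket lie side by side in any order, in three places about 56 mm apart across the tray, 70 to 95 mm before its rear wall
- clip_2: Printed U-shaped clip, 16 (x) x 32 (y) x 10 mm high, 11 to 20 g, the same as the other one, lying flat on the tray's floor; origin at the centre of its underside. At the start clips and bracket lie side by side in any order, in three places about 56 mm apart across the tray, 70 to 95 mm before its rear wall
- tape: Roll of tape lying flat, 63 mm across, 19 mm high, beyond the tray; origin at the centre of its underside. Bystander
- spool: Solder spool, 54 x 84 x 38 mm, beyond the tray; origin at the centre of its underside. Bystander
- cutter: Side cutter lying flat, 44 x 117 x 10 mm, right of the bin; origin at the centre of its underside. Bystander
- meter: Multimeter lying flat, 126 x 66 x 38 mm, left of the tray; origin at the centre of its underside. Bystander

How it is judged:
On the way, in this order (a step that is already met when the one before it is completed fails the run):
1. the shutter is pushed fully open, the clips still in the tray (value of joint shutter above 0.062 m and z of each of clip_1, clip_2 in the frame of sorting_tray above 0.049 m), for 0.1 s.
2. both clips are swept into the bin, the shutter still open (x of clip_1 in the frame of parts_bin between -0.062 and 0.062 m and y of clip_1 in the frame of parts_bin between -0.06 and 0.06 m and z of each of clip_1, clip_2 in the frame of parts_bin below 0.04 m and x of clip_2 in the frame of parts_bin between -0.062 and 0.062 m and y of clip_2 in the frame of parts_bin between -0.06 and 0.06 m and value of joint shutter above 0.03 m), for 0.1 s.
At the end, for the whole second after the job is handed in: Both clips lie at rest in the bin (below its rim, inside its walls), the bracket lies in the tray behind the spout, the shutter is shut within 6 mm, and the bin stands within 20 mm of where it stood (x of clip_1 in the frame of parts_bin between -0.062 and 0.062 m and y of clip_1 in the frame of parts_bin between -0.06 and 0.06 m and z of each of clip_1, clip_2 in the frame of parts_bin below 0.04 m and x of clip_2 in the frame of parts_bin between -0.062 and 0.062 m and y of clip_2 in the frame of parts_bin between -0.06 and 0.06 m and z of bracket in the frame of sorting_tray above 0.049 m and y of bracket in the frame of sorting_tray below 0.095 m and value of joint shutter below 0.006 m and linear speed of each of clip_1, clip_2, bracket below 0.02 m/s and distance of parts_bin from where it was at the start of the episode below 0.02 m); the robot touches nothing.
It fails at once if a clip or the bracket is lifted (more than 30 mm above the tray's floor) (z of any of clip_1, clip_2, bracket in the frame of sorting_tray above 0.085 m).
It fails at once if a clip or the bracket is pinched or squeezed (over 38 N from the fingers) (contact force between the fingers and clip_1 above 38 N or contact force between the fingers and clip_2 above 38 N or contact force between the fingers and bracket above 38 N).
It fails at once if the bracket leaves the tray (z of bracket in the frame of sorting_tray below 0.045 m).
It fails at once if a bystander is moved more than 20 mm, or the bin more than 30 mm (distance of any of tape, spool, cutter, meter from where it was at the start of the episode above 0.02 m or distance of parts_bin from where it was at the start of the episode above 0.03 m).
It also fails if it takes over 67 s, if anything falls off the work surface, if the arm or the gripper's body presses on something with over 40 N, if the wrist force passes 120 N, or if a joint passes its speed limit or range.

## Working session

There is one attempt and no reset: what is moved stays moved. The work goes in short steps, Python scripts to look and compute and a shell command to move; the robot and the scene stay as the last step left them, time stands still between calls to the robot, and variables do not carry over. Pictures are saved under pics/ and viewed, at most 13 in all, crops included, and the job is handed in when it is done.

```bash
mkdir -p pics
python3 - <<'E'
from bench import arm
import cv2
for n in("scene","top"):
    f=arm.grab_frame(n); cv2.imwrite(f"pics/{n}0.png",f[:,:,::-1])
    print(n,arm.camera_info(n))
s=arm.state(); print(s["time"],s["tool_pos"],s["tool_rot"],s["width"])
E
```

```text
scene {'fx': 431.93200891490176, 'fy': 431.93200891490176, 'cx': 321.4104560364086, 'cy': 198.67980748439143, 'k1': 0.019621035938080147, 'R': array([[ 0.62512524, -0.78049982,  0.00620121],
       [-0.48464646, -0.39437089, -0.78076207],
       [ 0.61183023,  0.48506868, -0.62479768]]), 't': array([-0.44032067,  0.32363168,  0.90836029])}
top {'fx': 507.97846416949017, 'fy': 507.97846416949017, 'cx': 314.7902842138212, 'cy': 198.99286916941983, 'k1': -0.14737704949258887, 'R': array([[-0.01784247, -0.99978806,  0.01027044],
       [-0.9981873 ,  0.01722151, -0.05766752],
       [ 0.05747842, -0.01128076, -0.99828301]]), 't': array([-0.09275359,  0.59068108,  1.57436001])}
0.1 [0.19408348 0.5144373  0.30331077] [-3.14035013e+00 -1.98812988e-04  2.78080355e+00] 0.08493114164448878
```

View pics/scene0.png

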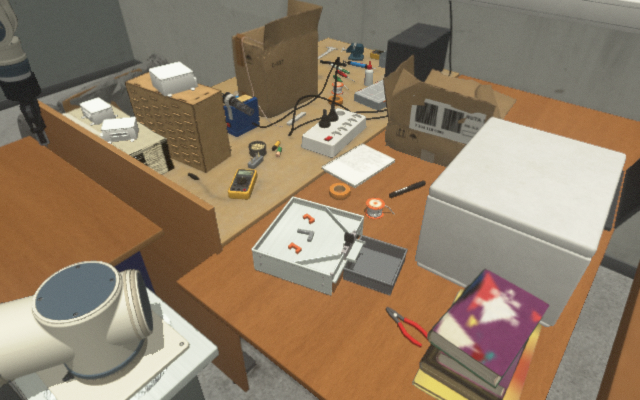

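View pics/top0.png

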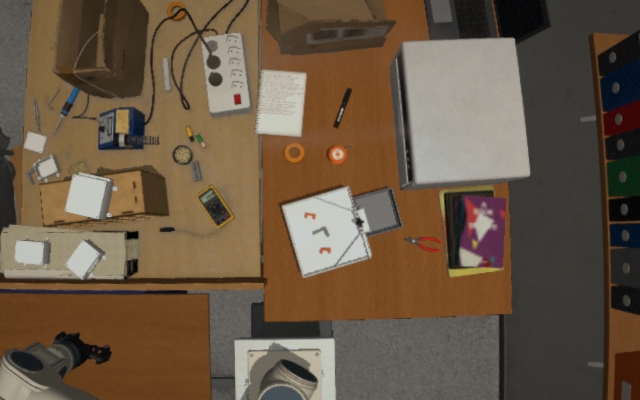

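Scene view: white tray at about (310,240), bin at (375,262), black tab at (350,238), clips at (308,218) and (294,247), and the bracket at (305,235). Top view: tray centred at about (325,230), tab at (358,222), clips at (310,215) and (325,250), grey bracket between them at (321,232), bin at (380,210).

```bash
cat > h.py <<'E'
import numpy as np, cv2
from bench import arm
def ray(n,uv):
    c=arm.camera_info(n); d=np.array([(uv[0]-c["cx"])/c["fx"],(uv[1]-c["cy"])/c["fy"]]); s=d.copy()
    for _ in range(20): s=d/(1+c["k1"]*(s@s))
    R=np.array(c["R"]); t=np.array(c["t"])
    return -R.T@t, R.T@np.r_[s,1]
def plane(n,uv,z):
    o,d=ray(n,uv); return o+d*(z-o[2])/d[2]
def tri(a,b):   # scene px, top px
    o1,d1=ray("scene",a); o2,d2=ray("top",b)
    s=np.linalg.lstsq(np.c_[d1,-d2],o2-o1,rcond=None)[0]
    p,q=o1+s[0]*d1,o2+s[1]*d2; return (p+q)/2,np.linalg.norm(p-q)
def blobs(m,lo,hi):
    n,l,st,c=cv2.connectedComponentsWithStats(m.astype(np.uint8)); 
    return [(c[i].round(2),st[i,4],cv2.minAreaRect(np.argwhere(l==i)[:,::-1].astype(np.float32))) for i in range(1,n) if lo<=st[i,4]<=hi]
ROI={"top":(270,170,420,290),"scene":(240,185,420,305)}
def frame(f): return cv2.cvtColor(f,cv2.COLOR_RGB2HSV).astype(int)
E
python3 - <<'E'
from h import *
np.set_printoptions(precision=4,suppress=True)
ims=[]
for n in("top","scene"):
    f=cv2.imread(f"pics/{n}0.png")[:,:,::-1].copy(); h=frame(f)
    x0,y0,x1,y1=ROI[n]; roi=np.zeros(h.shape[:2],bool); roi[y0:y1,x0:x1]=1
    H,S,V=h[...,0],h[...,1],h[...,2]
    for nm,m,lo,hi in(("orange",(H<14)&(S>170)&(V>150),15,300),("black",V<55,8,300),("white",(S<45)&(V>150),500,30000),("grey",(S<60)&(V>60)&(V<150),30,9000)):
        for c,a,r in blobs(m&roi,lo,hi): print(n,nm,c,a,np.round(cv2.boxPoints(r),1).tolist())
    c=cv2.resize(f[y0:y1,x0:x1],None,fx=4,fy=4,interpolation=cv2.INTER_CUBIC)
    cv2.imwrite(f"pics/{n}0c.png",c[:,:,::-1])
E
```

```text
top black [409.89 175.04] 46 [[408.0, 170.0], [412.0, 170.0], [412.0, 181.0], [408.0, 181.0]]
top black [394.66 206.71] 65 [[388.70001220703125, 190.10000610351562], [390.79998779296875, 189.5], [400.6000061035156, 224.8000030517578], [398.6000061035156, 225.39999389648438]]
top black [358.52 221.89] 27 [[355.3999938964844, 223.8000030517578], [357.20001220703125, 218.39999389648438], [361.70001220703125, 219.89999389648438], [359.8999938964844, 225.3000030517578]]
top white [325.75 230.47] 4855 [[281.5, 205.6999969482422], [356.20001220703125, 183.6999969482422], [377.29998779296875, 255.10000610351562], [302.6000061035156, 277.1000061035156]]
top grey [407.34 180.35] 301 [[398.0, 170.0], [419.0, 170.0], [419.0, 189.0], [398.0, 189.0]]
top grey [373.27 215.64] 1696 [[321.0, 270.0], [351.0, 175.3000030517578], [411.8999938964844, 194.60000610351562], [381.8999938964844, 289.3999938964844]]
top grey [321.9  230.87] 62 [[312.79998779296875, 233.0], [314.6000061035156, 224.8000030517578], [329.5, 228.0], [327.79998779296875, 236.1999969482422]]
top grey [412.06 240.35] 34 [[405.5, 241.6
[... 1177 characters left out ...]
969482422], [360.6000061035156, 216.8000030517578], [359.70001220703125, 220.1999969482422]]
scene grey [373.88 211.62] 56 [[367.5, 214.8000030517578], [368.0, 208.89999389648438], [381.20001220703125, 210.0], [380.70001220703125, 215.89999389648438]]
scene grey [303.18 232.06] 34 [[296.79998779296875, 232.10000610351562], [297.3999938964844, 229.39999389648438], [309.3999938964844, 232.10000610351562], [308.79998779296875, 234.6999969482422]]
scene grey [417.69 252.68] 85 [[415.0, 236.0], [419.0, 236.0], [419.0, 265.0], [415.0, 265.0]]
scene grey [327.41 258.08] 66 [[312.70001220703125, 259.8999938964844], [342.0, 252.0], [343.0, 255.8000030517578], [313.70001220703125, 263.70001220703125]]
```

View pics/top0c.png

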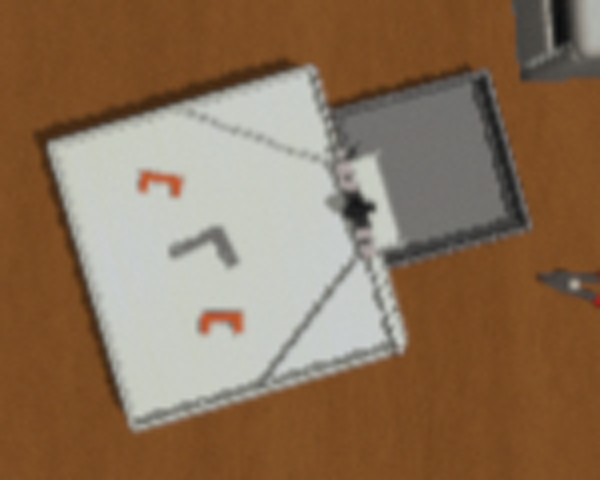

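View pics/scene0c.png

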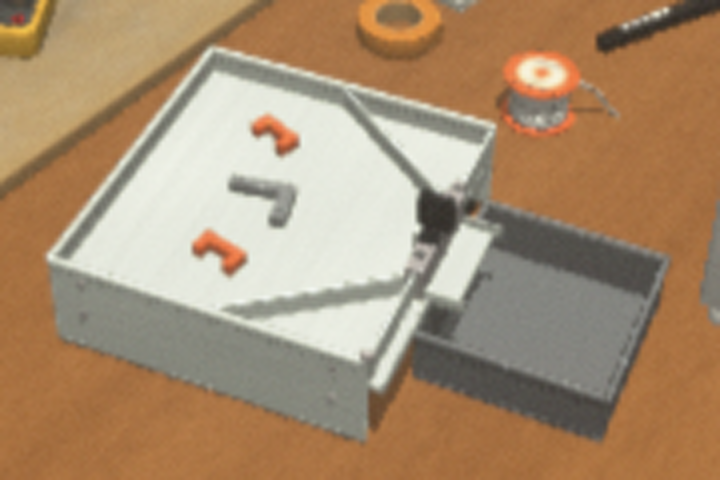

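The top crop shows all four tray corners, with U clips at crop (160,183) and (221,322), the bracket at (205,247) and the tab at (357,207). The scene crop shows the same, with clips at (274,134) and (218,252) and the tab top at (438,192). Tray +x points down in the top image, toward the robot.

Run:
```python
from h import *
np.set_printoptions(precision=4,suppress=True)
T=lambda u,v:np.array([270+u/4,170+v/4]); S=lambda u,v:np.array([240+u/4,185+v/4])
pts={"rl":((47,143),(213,48)),"fl":((313,67),(495,127)),"rr":((132,428),(50,262)),"fr":((404,348),(366,362)),
"clipA":((160,183),(274,134)),"clipB":((221,322),(218,252)),"brk":((210,245),(265,200)),"tab":((357,207),(437,193)),
"bin_fl":((487,72),(667,262)),"bin_fr":((527,228),(603,437))}
W={}
for k,(a,b) in pts.items():
    p,e=tri(S(*b),T(*a)); W[k]=p
    z={"r":.075,"f":.075,"c":.065,"t":.1085}.get(k[0],.04 if k[:3]=="bin" else .064)
    print(k,p,round(e,4),"plane top",plane("top",T(*a),z)[:2],"scene",plane("scene",S(*b),z)[:2]); W[k]=(plane("top",T(*a),z)+plane("scene",S(*b),z))/2
# tray: corners in tray frame (outer wall approx 112/-102/107)
src=np.array([[-.112,-.102],[-.112,.107],[.112,-.102],[.112,.107]]); 
dst=np.array([W[k][:2] for k in("rl","fl","rr","fr")])
a,b=src-src.mean(0),dst-dst.mean(0); th=np.arctan2((a[:,0]*b[:,1]-a[:,1]*b[:,0]).sum(),(a*b).sum())
R=np.array([[np.cos(th),-np.sin(th)],[np.sin(th),np.cos(th)]]); o=dst.mean(0)-R@src.mean(0)
print("th",th,"o",o,"res",(dst-(src@R.T+o)))
for k in W: print(k,R.T@(W[k][:2]-o))
np.savez("tray.npz",R=R,o=o,th=th)
s=arm.state(); print(s["tool_pos"],s["tool_rot"])
```

```text
rl [ 0.5688 -0.0038  0.0693] 0.0047 plane top [ 0.5669 -0.0024] scene [ 0.5651 -0.0105]
fl [ 0.6225 -0.2063  0.0708] 0.0038 plane top [ 0.621  -0.2045] scene [ 0.6197 -0.2102]
rr [ 0.3523 -0.0641  0.0667] 0.0041 plane top [ 0.3516 -0.0629] scene [ 0.3484 -0.0721]
fr [ 0.4069 -0.2682  0.0741] 0.0019 plane top [ 0.4076 -0.2688] scene [ 0.4057 -0.2679]
clipA [ 0.5365 -0.0881  0.0578] 0.0025 plane top [ 0.5356 -0.0871] scene [ 0.5312 -0.0943]
clipB [ 0.4299 -0.1325  0.0579] 0.0022 plane top [ 0.4295 -0.1314] scene [ 0.4255 -0.1381]
brk [ 0.4875 -0.124   0.0548] 0.0011 plane top [ 0.4879 -0.1242] scene [ 0.4798 -0.13  ]
tab [ 0.5154 -0.2341  0.1057] 0.0041 plane top [ 0.5141 -0.2322] scene [ 0.5143 -0.2373]
bin_fl [ 0.6187 -0.3444  0.0359] 0.0023 plane top [ 0.6178 -0.3427] scene [ 0.6156 -0.3469]
bin_fr [ 0.4961 -0.377   0.007 ] 0.0003 plane top [ 0.4961 -0.3708] scene [ 0.4712 -0.3884]
th -2.8682545984038286 o [ 0.4851 -0.135 ] res [[ 0.0006  0.0001]
 [-0.0014  0.0005]
 [ 0.0003 -0.0005]
 [ 0.0005 -0.0001]]
rl [-0.1127 -0.1019]
fl [-0.1107  0.1062]
rr [ 0.1118 -0.1015]
fr [0.1116 0.1072]
clipA [-0.0584 -0.0296]
clipB [ 0.0554 -0.0157]
brk [-0.0009 -0.008 ]
tab [-0.0011  0.1039]
bin_fl [-0.0701  0.2375]
bin_fr [0.0675 0.2351]
[0.1941 0.5144 0.3033] [-3.1404 -0.0002  2.7808]
```

```bash
cat >> h.py <<'E'
from scipy.spatial.transform import Rotation as Ro
def go(x,y,tip,dyaw=0):
    """tray mm target of the fingertips (tip = height above tray floor, mm), push dir turned dyaw deg (ccw seen from above) from tray +y -> translation, turn in tool axes"""
    t=np.load("tray.npz"); s=arm.state()
    w=np.r_[t["R"]@(np.array([x,y])/1e3)+t["o"],.055+.073+tip/1e3]
    A=Ro.from_euler("xyz",s["tool_rot"]); B=Ro.from_euler("xyz",[np.pi,0,float(t["th"])-np.pi/2+np.radians(dyaw)])
    print("shift",np.round(A.inv().apply(w-s["tool_pos"]),4),"turn",np.round((A.inv()*B).as_rotvec(degrees=True),1))
def where():
    t=np.load("tray.npz"); s=arm.state(); p=np.array(s["tool_pos"])
    print("t",s["time"],"tip tray mm",np.round(t["R"].T@(p[:2]-t["o"])*1e3,1),round((p[2]-.128)*1e3,1),"F",np.round(s["wrist_force"],1),"w",round(s["width"],4),"ff",s["finger_force"])
E
python3 -c "
from h import *
go(-45,110,120); where()
print(tri((217,243),(262,285)),plane('top',(262,280),.2))"
```

```text
shift [-0.603  -0.5668  0.0559] turn [-0.1  0.  53.7]
t 0.1 tip tray mm [ 104.9 -703.9] 175.3 F [ 1.  -0.9  0.3] w 0.0849 ff 0.0
(array([0.33134279, 0.0592492 , 0.03169042]), np.float64(0.017224739952178186)) [0.35701751 0.04866515 0.2       ]
```

```bash
python3 -m creep '[{"translation":[0,0,-0.05],"angular":[0,0,0],"grip":0},{"translation":[-0.036,-0.034,-0.08],"angular":[0,0,5],"grip":0},{"translation":[-0.078,-0.073,-0.08],"angular":[0,0,13],"grip":0},{"translation":[-0.12,-0.113,-0.08],"angular":[0,0,21],"grip":0},{"translation":[-0.162,-0.152,-0.08],"angular":[0,0,29],"grip":0},{"translation":[-0.204,-0.192,-0.08],"angular":[0,0,37],"grip":0},{"translation":[-0.246,-0.231,-0.08],"angular":[0,0,45],"grip":0},{"translation":[-0.288,-0.271,-0.08],"angular":[0,0,53.7],"grip":0},{"translation":[-0.33,-0.31,-0.08],"angular":[0,0,53.7],"grip":0},{"translation":[-0.372,-0.35,-0.08],"angular":[0,0,53.7],"grip":0},{"translation":[-0.414,-0.389,-0.08],"angular":[0,0,53.7],"grip":0},{"translation":[-0.456,-0.428,-0.08],"angular":[0,0,53.7],"grip":0}]'; python3 -c "
from h import *
where();go(-45,108,60)"
```

```text
time: 1.6
tool_pos: [0.4701, -0.0488, 0.3838]
tool_rot: [-3.142, -0.0, 1.843]
wrist_force: [1.0, 0.6, 0.1]
width: 0.0002
finger_force: 0.0
t 1.6 tip tray mm [ -8.8 -87.1] 255.8 F [1.  0.6 0.1] w 0.0002 ff 0.0
shift [-0.1951  0.0364  0.1957] turn [-0.  -0.  -0.1]
```

```bash
python3 -m creep '[{"translation":[-0.05,0.01,0.01],"angular":[0,0,0],"grip":0},{"translation":[-0.10,0.02,0.03],"angular":[0,0,0],"grip":0},{"translation":[-0.15,0.03,0.06],"angular":[0,0,0],"grip":0},{"translation":[-0.195,0.0365,0.10],"angular":[0,0,0],"grip":0},{"translation":[-0.195,0.0365,0.15],"angular":[0,0,0],"grip":0},{"translation":[-0.195,0.0365,0.19],"angular":[0,0,0],"grip":0},{"translation":[-0.195,0.0365,0.217],"angular":[0,0,0],"grip":0},{"translation":[-0.195,0.0365,0.217],"angular":[0,0,0],"grip":0}]'; python3 -c "
from h import *
where();cv2.imwrite('pics/s1.png',cv2.resize(arm.grab_frame('scene')[185:305,240:420,::-1],None,fx=4,fy=4))"
```

```text
time: 2.6
tool_pos: [0.5565, -0.2243, 0.1647]
tool_rot: [-3.138, -0.003, 1.843]
wrist_force: [0.3, 0.7, 1.0]
width: -0.0
finger_force: 0.0
t 2.6 tip tray mm [-44.6 105.3] 36.7 F [0.3 0.7 1. ] w -0.0 ff 0.0
```

View pics/s1.png

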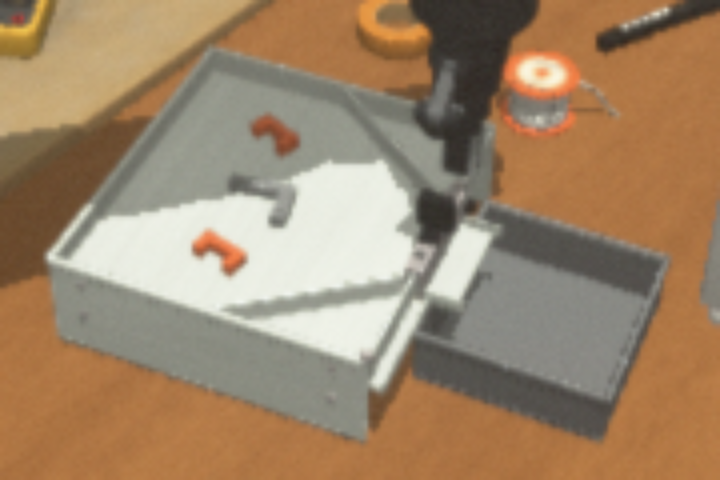

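The fingers stand behind the tab (tab at crop (436,210), fingertip at (460,165)). Pushing it now.

```bash
python3 -m creep '[{"translation":[0,-0.01,0],"angular":[0,0,0],"grip":0},{"translation":[0,-0.02,0],"angular":[0,0,0],"grip":0},{"translation":[0,-0.028,0],"angular":[0,0,0],"grip":0},{"translation":[0,-0.036,0],"angular":[0,0,0],"grip":0},{"translation":[0,-0.044,0],"angular":[0,0,0],"grip":0},{"translation":[0,-0.052,0],"angular":[0,0,0],"grip":0},{"translation":[0,-0.06,0],"angular":[0,0,0],"grip":0},{"translation":[0,-0.068,0],"angular":[0,0,0],"grip":0},{"translation":[0,-0.076,0],"angular":[0,0,0],"grip":0},{"translation":[0,-0.084,0],"angular":[0,0,0],"grip":0},{"translation":[0,-0.09,0],"angular":[0,0,0],"grip":0},{"translation":[0,-0.094,0],"angular":[0,0,0],"grip":0}]'; python3 -c "
from h import *
where();cv2.imwrite('pics/s2.png',cv2.resize(arm.grab_frame('scene')[185:305,240:420,::-1],None,fx=4,fy=4))"
```

```text
time: 4.15
tool_pos: [0.4664, -0.2502, 0.1669]
tool_rot: [-3.142, -0.0, 1.843]
wrist_force: [0.9, 1.0, 0.1]
width: 0.0001
finger_force: 0.5
t 4.15 tip tray mm [ 49.  105.9] 38.9 F [0.9 1.  0.1] w 0.0001 ff 0.4623822961002588
```

View pics/s2.png

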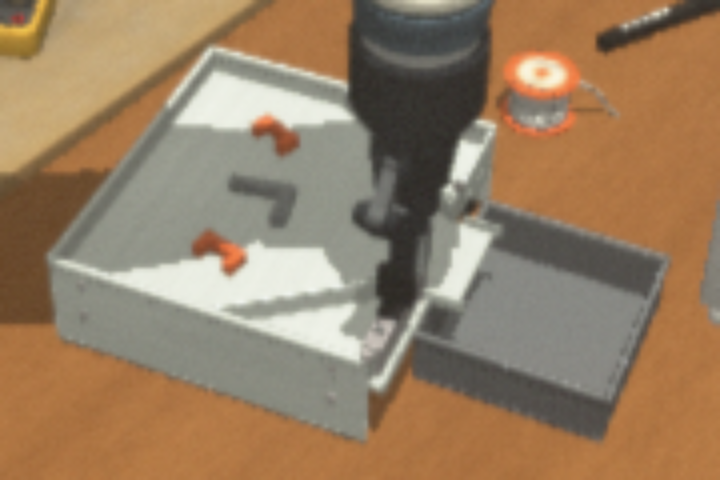

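The shutter has moved (tab at about crop (398,290)) and there is no stop force yet. I'll push on gently until the stop.

```bash
python3 -m creep '[{"translation":[0,-0.002,0],"angular":[0,0,0],"grip":0},{"translation":[0,-0.004,0],"angular":[0,0,0],"grip":0},{"translation":[0,-0.004,0],"angular":[0,0,0],"grip":0}]'; python3 -c "
from h import *
where()"; python3 -m creep '[{"translation":[0,-0.002,0],"angular":[0,0,0],"grip":0},{"translation":[0,-0.004,0],"angular":[0,0,0],"grip":0},{"translation":[0,-0.004,0],"angular":[0,0,0],"grip":0}]'; python3 -c "
from h import *
where()"
```

```text
time: 4.58
tool_pos: [0.4638, -0.251, 0.1669]
tool_rot: [3.14, -0.0, 1.844]
wrist_force: [5.7, 2.4, -1.8]
width: 0.0002
finger_force: 2.9
t 4.575 tip tray mm [ 51.8 105.9] 38.9 F [ 5.7  2.4 -1.8] w 0.0002 ff 2.942287693731487
time: 4.95
tool_pos: [0.4625, -0.2514, 0.1672]
tool_rot: [3.133, -0.0, 1.846]
wrist_force: [21.2, 8.0, -6.3]
width: 0.0001
finger_force: 11.1
t 4.95 tip tray mm [ 53.2 106. ] 39.2 F [21.2  8.  -6.3] w 0.0001 ff 11.132339659379795
```

```bash
python3 -m creep '[{"translation":[0,0.012,0],"angular":[0,0,0],"grip":0},{"translation":[0,0.02,-0.015],"angular":[0,0,0],"grip":0.1},{"translation":[0,0.02,-0.015],"angular":[0,0,0],"grip":0.1}]'; python3 -c "
from h import *
where(); go(-58,-76,3)"
```

```text
time: 5.32
tool_pos: [0.479, -0.247, 0.1824]
tool_rot: [3.141, 0.001, 1.844]
wrist_force: [0.2, -0.8, 0.1]
width: 0.0084
finger_force: 0.0
t 5.325 tip tray mm [ 36.1 106.3] 54.4 F [ 0.2 -0.8  0.1] w 0.0084 ff 0.0
shift [0.1823 0.094  0.0512] turn [0.  0.1 0. ]
```

```bash
python3 -m creep '[{"translation":[0.03,0.015,0],"angular":[0,0,0],"grip":0.1},{"translation":[0.08,0.04,0],"angular":[0,0,0],"grip":0.1},{"translation":[0.13,0.066,0],"angular":[0,0,0],"grip":0.1},{"translation":[0.182,0.094,0],"angular":[0,0,0],"grip":0.1},{"translation":[0.182,0.094,0.01],"angular":[0,0,0],"grip":0.1},{"translation":[0.182,0.094,0.03],"angular":[0,0,0],"grip":0.1},{"translation":[0.182,0.094,0.044],"angular":[0,0,0],"grip":0.1},{"translation":[0.182,0.094,0.051],"angular":[0,0,0],"grip":0.1},{"translation":[0.182,0.094,0.051],"angular":[0,0,0],"grip":0.1}]'; python3 -c "
from h import *
where(); go(-58,30,3)"
```

```text
time: 6.45
tool_pos: [0.5197, -0.0469, 0.1304]
tool_rot: [-3.141, -0.0, 1.843]
wrist_force: [-0.5, -0.2, -0.2]
width: 0.0085
finger_force: 0.0
t 6.45 tip tray mm [-57.1 -75.5] 2.4 F [-0.5 -0.2 -0.2] w 0.0085 ff 0.0
shift [-0.1055  0.001  -0.0006] turn [-0.1 -0.  -0.1]
```

```bash
python3 -m creep '[{"translation":[-0.008,0,0],"angular":[0,0,0],"grip":0.1},{"translation":[-0.016,0,0],"angular":[0,0,0],"grip":0.1},{"translation":[-0.024,0,0],"angular":[0,0,0],"grip":0.1},{"translation":[-0.032,0,0],"angular":[0,0,0],"grip":0.1},{"translation":[-0.04,0,0],"angular":[0,0,0],"grip":0.1},{"translation":[-0.048,0,0],"angular":[0,0,0],"grip":0.1},{"translation":[-0.056,0,0],"angular":[0,0,0],"grip":0.1},{"translation":[-0.064,0,0],"angular":[0,0,0],"grip":0.1},{"translation":[-0.072,0,0],"angular":[0,0,0],"grip":0.1},{"translation":[-0.08,0,0],"angular":[0,0,0],"grip":0.1},{"translation":[-0.085,0,0],"angular":[0,0,0],"grip":0.1}]'
cat >> h.py <<'E'
def look():
    t=np.load("tray.npz")
    for n in("top","scene"):
        f=arm.grab_frame(n); h=frame(f); x0,y0,x1,y1=ROI[n]; m=np.zeros(h.shape[:2],bool)
        m[y0:y1,x0:x1]=((h[...,0]<12)&(h[...,1]>130)&(f[...,0]>60).astype(bool)&(f[...,0].astype(int)>2.1*f[...,1]))[y0:y1,x0:x1]
        for c,a,r in blobs(m,12,300):
            p=plane(n,c,.06)[:2]; print(n,c,a,"tray mm",np.round(t["R"].T@(p-t["o"])*1e3,1))
    return f
E
python3 -c "
from h import *
where(); cv2.imwrite('pics/s3.png',cv2.resize(look()[185:305,240:420,::-1],None,fx=4,fy=4))"
```

```text
time: 7.82
tool_pos: [0.5429, -0.1287, 0.1308]
tool_rot: [-3.142, 0.0, 1.843]
wrist_force: [-1.5, -0.1, -1.2]
width: 0.0081
finger_force: 0.1
t 7.825 tip tray mm [-57.4   9.5] 2.8 F [-1.5 -0.1 -1.2] w 0.0081 ff 0.057308598052259185
```

View pics/s3.png

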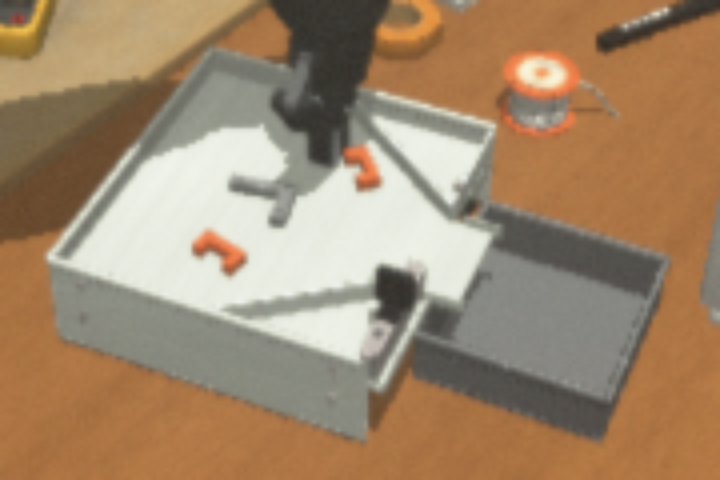

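Shutter is open. Clip A lies across ahead of the fingers at crop (363,167), near the left fence. The bracket is untouched at (275,200).

```bash
python3 -c "
from h import *
t=np.load('tray.npz')
for c in((363,167),(350,150),(372,183)):
    p=plane('scene',(240+c[0]/4,185+c[1]/4),.06)[:2]; print(np.round(t['R'].T@(p-t['o'])*1e3,1))
f=arm.grab_frame('scene'); print(f[246:249,290:298].tolist(), f[226:229,328:333].tolist())
f=arm.grab_frame('top');print(f[249:252,322:328].tolist())
go(-55,18,3,-37)"
```

```text
[-53.9  37.7]
[-65.9  23.5]
[-42.   48.8]
[[[216, 111, 66], [179, 95, 57], [162, 88, 56], [181, 96, 61], [194, 100, 60], [228, 120, 71], [236, 129, 82], [238, 147, 105]], [[168, 91, 57], [156, 99, 73], [155, 117, 96], [152, 96, 75], [159, 91, 61], [184, 97, 60], [213, 106, 65], [234, 122, 71]], [[154, 108, 84], [184, 164, 144], [212, 207, 192], [191, 176, 156], [165, 129, 108], [154, 95, 68], [175, 94, 59], [214, 111, 68]]] [[[178, 154, 133], [175, 163, 147], [154, 101, 80], [214, 112, 69], [238, 131, 82]], [[224, 224, 207], [219, 216, 196], [179, 144, 123], [188, 102, 67], [237, 127, 77]], [[219, 213, 192], [228, 190, 160], [229, 151, 114], [232, 124, 79], [238, 127, 76]]]
[[[159, 150, 133], [159, 151, 133], [160, 152, 134], [160, 153, 135], [160, 152, 134], [159, 150, 133]], [[159, 152, 134], [158, 150, 132], [160, 151, 134], [159, 152, 134], [160, 152, 134], [159, 151, 133]], [[160, 152, 133], [159, 151, 134], [159, 151, 134], [158, 151, 134], [159, 151, 133], [161, 153, 135]]]
shift [-0.009  -0.0023 -0.0002] turn [-0. -0. 37.]
```

```bash
python3 -m creep '[{"translation":[0.012,0,0],"angular":[0,0,0],"grip":0.1},{"translation":[0.012,0.005,0],"angular":[0,0,9],"grip":0.1},{"translation":[0.012,0.0106,0],"angular":[0,0,18],"grip":0.1},{"translation":[0.012,0.0106,0],"angular":[0,0,28],"grip":0.1},{"translation":[0.012,0.0106,0],"angular":[0,0,37],"grip":0.1},{"translation":[0.003,0.0106,0],"angular":[0,0,37],"grip":0.1},{"translation":[0.002,0.0106,0],"angular":[0,0,37],"grip":0.1}]'; python3 -m creep '[{"translation":[-0.009,0,0],"angular":[0,0,0],"grip":0.1},{"translation":[-0.018,0,0],"angular":[0,0,0],"grip":0.1},{"translation":[-0.027,0,0],"angular":[0,0,0],"grip":0.1},{"translation":[-0.036,0,0],"angular":[0,0,0],"grip":0.1},{"translation":[-0.045,0,0],"angular":[0,0,0],"grip":0.1},{"translation":[-0.054,0,0],"angular":[0,0,0],"grip":0.1},{"translation":[-0.063,0,0],"angular":[0,0,0],"grip":0.1},{"translation":[-0.072,0,0],"angular":[0,0,0],"grip":0.1},{"translation":[-0.081,0,0],"angular":[0,0,0],"grip":0.1},{"translation":[-0.088,0,0],"angular":[0,0,0],"grip":0.1}]'
cat >> h.py <<'E'
def look():
    t=np.load("tray.npz")
    for n in("top","scene"):
        f=arm.grab_frame(n); g=f.astype(int); x0,y0,x1,y1=ROI[n]; m=np.zeros(f.shape[:2],bool)
        m[y0:y1,x0:x1]=((g[...,0]>1.55*g[...,1])&(g[...,0]-g[...,2]>60))[y0:y1,x0:x1]
        for c,a,r in blobs(m,6,200):
            q=lambda c:t["R"].T@(plane(n,c,.06)[:2]-t["o"])*1e3
            if abs(q(c)[0])<105 and -95<q(c)[1]<240: print(n,a,"tray mm",np.round(q(c)),"box",[np.round(q(b)).tolist() for b in cv2.boxPoints(r)])
    return f
E
python3 -c "
from h import *
where(); cv2.imwrite('pics/s4.png',cv2.resize(look()[185:305,240:420,::-1],None,fx=4,fy=4))"
```

```text
time: 8.9
tool_pos: [0.5526, -0.1236, 0.1309]
tool_rot: [3.141, 0.0, 1.201]
wrist_force: [-1.1, 0.4, 0.8]
width: 0.0087
finger_force: 0.0
time: 10.15
tool_pos: [0.5202, -0.2059, 0.1309]
tool_rot: [-3.142, 0.0, 1.198]
wrist_force: [-0.0, -0.5, -0.1]
width: 0.0085
finger_force: 0.1
t 10.15 tip tray mm [-14.7  77.7] 2.9 F [-0.  -0.5 -0.1] w 0.0085 ff 0.06889497628435493
scene 54 tray mm [ -7. 106.] box [[-8.0, 88.0], [-26.0, 92.0], [-6.0, 122.0], [11.0, 118.0]]
scene 53 tray mm [ 51. -16.] box [[56.0, -32.0], [38.0, -33.0], [49.0, 0.0], [67.0, -0.0]]
```

```bash
python3 -m creep '[{"translation":[0.012,0,0],"angular":[0,0,0],"grip":0.1},{"translation":[0.01,-0.006,0],"angular":[0,0,-9],"grip":0.1},{"translation":[0.006,-0.0136,0],"angular":[0,0,-18],"grip":0.1},{"translation":[0.003,-0.0136,0],"angular":[0,0,-28],"grip":0.1},{"translation":[0.002,-0.0136,0],"angular":[0,0,-37],"grip":0.1},{"translation":[0.002,-0.0136,0],"angular":[0,0,-37],"grip":0.1}]'; python3 -c "
from h import *
where(); look()"
```

```text
time: 11.0
tool_pos: [0.5088, -0.1977, 0.1309]
tool_rot: [3.141, -0.0, 1.843]
wrist_force: [-0.5, -0.5, -0.3]
width: 0.0082
finger_force: 0.0
t 11.0 tip tray mm [-5.9 66.7] 2.9 F [-0.5 -0.5 -0.3] w 0.0082 ff 0.0
scene 52 tray mm [ -7. 106.] box [[-7.0, 90.0], [-24.0, 94.0], [-6.0, 122.0], [11.0, 118.0]]
scene 53 tray mm [ 51. -16.] box [[55.0, -32.0], [38.0, -33.0], [48.0, -0.0], [65.0, 0.0]]
```

```bash
python3 -m creep '[{"translation":[-0.008,0,0],"angular":[0,0,0],"grip":0.1},{"translation":[-0.016,0,0],"angular":[0,0,0],"grip":0.1},{"translation":[-0.024,0,0],"angular":[0,0,0],"grip":0.1},{"translation":[-0.031,0,0],"angular":[0,0,0],"grip":0.1},{"translation":[-0.038,0,0],"angular":[0,0,0],"grip":0.1},{"translation":[-0.045,0,0],"angular":[0,0,0],"grip":0.1},{"translation":[-0.052,0,0],"angular":[0,0,0],"grip":0.1},{"translation":[-0.058,0,0],"angular":[0,0,0],"grip":0.1},{"translation":[-0.064,0,0],"angular":[0,0,0],"grip":0.1},{"translation":[-0.066,0,0],"angular":[0,0,0],"grip":0.1}]'; python3 -m creep '[{"translation":[0.01,0,0],"angular":[0,0,0],"grip":0.1},{"translation":[0.02,0,-0.02],"angular":[0,0,0],"grip":0.1},{"translation":[0.04,0,-0.045],"angular":[0,0,0],"grip":0.1}]'; python3 -c "
from h import *
where(); cv2.imwrite('pics/s5.png',cv2.resize(look()[185:305,240:420,::-1],None,fx=4,fy=4)); go(54,-72,3)"
```

```text
time: 12.35
tool_pos: [0.5263, -0.2624, 0.1308]
tool_rot: [-3.142, -0.0, 1.843]
wrist_force: [-0.1, 0.3, 0.4]
width: 0.0086
finger_force: 0.0
time: 12.72
tool_pos: [0.5149, -0.2226, 0.1759]
tool_rot: [-3.141, -0.001, 1.843]
wrist_force: [0.2, 0.4, -0.0]
width: 0.0088
finger_force: 0.0
t 12.725 tip tray mm [-5.1 92.4] 47.9 F [ 0.2  0.4 -0. ] w 0.0088 ff 0.0
top 16 tray mm [ 47. -27.] box [[47.0, -37.0], [40.0, -19.0], [48.0, -16.0], [54.0, -34.0]]
scene 53 tray mm [ 51. -16.] box [[55.0, -32.0], [39.0, -33.0], [49.0, -0.0], [65.0, 0.0]]
scene 67 tray mm [ 46. 159.] box [[59.0, 147.0], [25.0, 157.0], [34.0, 171.0], [68.0, 162.0]]
shift [ 0.164  -0.0598  0.0468] turn [0.1 0.1 0.1]
```

View pics/s5.png

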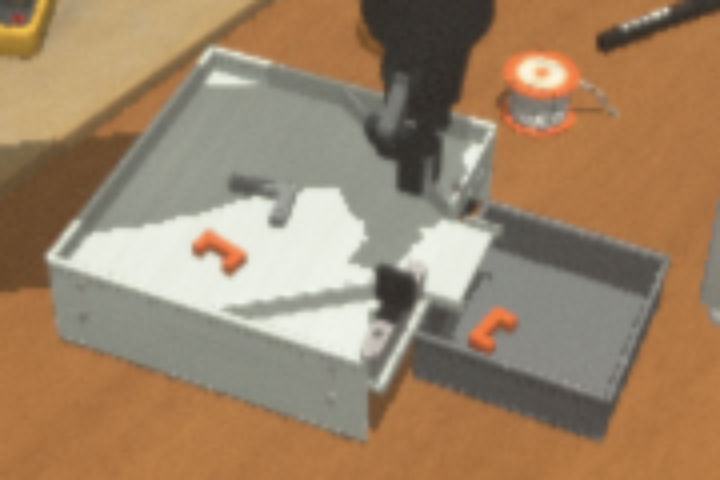

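Clip A lies in the bin at crop (492,330). Clip B is still at (218,252) and the bracket hasn't moved.

```bash
python3 -m creep '[{"translation":[0.04,-0.015,0],"angular":[0,0,0],"grip":0.1},{"translation":[0.09,-0.035,0],"angular":[0,0,0],"grip":0.1},{"translation":[0.14,-0.055,0],"angular":[0,0,0],"grip":0.1},{"translation":[0.164,-0.062,0],"angular":[0,0,0],"grip":0.1},{"translation":[0.164,-0.062,0.02],"angular":[0,0,0],"grip":0.1},{"translation":[0.164,-0.062,0.038],"angular":[0,0,0],"grip":0.1},{"translation":[0.164,-0.062,0.046],"angular":[0,0,0],"grip":0.1}]'; python3 -m creep '[{"translation":[-0.008,0,0],"angular":[0,0,0],"grip":0.1},{"translation":[-0.016,0,0],"angular":[0,0,0],"grip":0.1},{"translation":[-0.024,0,0],"angular":[0,0,0],"grip":0.1},{"translation":[-0.032,0,0],"angular":[0,0,0],"grip":0.1},{"translation":[-0.04,0,0],"angular":[0,0,0],"grip":0.1},{"translation":[-0.048,0,0],"angular":[0,0,0],"grip":0.1},{"translation":[-0.056,0,0],"angular":[0,0,0],"grip":0.1},{"translation":[-0.064,0,0],"angular":[0,0,0],"grip":0.1},{"translation":[-0.072,0,0],"angular":[0,0,0],"grip":0.1},{"translation":[-0.078,0,0],"angular":[0,0,0],"grip":0.1}]';  python3 -c "
from h import *
where(); look()"
```

```text
time: 13.7
tool_pos: [0.4116, -0.0822, 0.129]
tool_rot: [-3.141, -0.0, 1.844]
wrist_force: [-0.3, 0.4, 0.6]
width: 0.0088
finger_force: 0.0
time: 14.95
tool_pos: [0.4328, -0.1579, 0.1299]
tool_rot: [3.142, 0.0, 1.843]
wrist_force: [-0.0, -0.0, -0.5]
width: 0.0084
finger_force: 0.1
t 14.95 tip tray mm [56.6  8. ] 1.9 F [-0.  -0.  -0.5] w 0.0084 ff 0.08101480497316516
top 35 tray mm [ -3. 138.] box [[-17.0, 134.0], [-15.0, 148.0], [14.0, 143.0], [12.0, 129.0]]
scene 35 tray mm [53. 27.] box [[59.0, 18.0], [42.0, 17.0], [47.0, 39.0], [64.0, 40.0]]
scene 66 tray mm [ 46. 159.] box [[59.0, 147.0], [25.0, 157.0], [34.0, 171.0], [68.0, 162.0]]
```

```bash
python3 -m creep '[{"translation":[0.013,0,0],"angular":[0,0,0],"grip":0.1},{"translation":[0.013,-0.005,0],"angular":[0,0,-9],"grip":0.1},{"translation":[0.013,-0.0114,0],"angular":[0,0,-18],"grip":0.1},{"translation":[0.013,-0.0114,0],"angular":[0,0,-28],"grip":0.1},{"translation":[0.013,-0.0114,0],"angular":[0,0,-37],"grip":0.1},{"translation":[0.005,-0.0114,0],"angular":[0,0,-37],"grip":0.1},{"translation":[0.002,-0.0114,0],"angular":[0,0,-37],"grip":0.1}]';  python3 -c "
from h import *
where(); cv2.imwrite('pics/s6.png',cv2.resize(look()[185:305,240:420,::-1],None,fx=4,fy=4))"
```

```text
time: 15.92
tool_pos: [0.4212, -0.1586, 0.13]
tool_rot: [3.142, 0.0, 2.486]
wrist_force: [-0.2, 0.3, -0.3]
width: 0.0085
finger_force: 0.0
t 15.925 tip tray mm [67.9  5.5] 2.0 F [-0.2  0.3 -0.3] w 0.0085 ff 0.0
top 35 tray mm [ -3. 138.] box [[-17.0, 134.0], [-15.0, 148.0], [14.0, 143.0], [12.0, 129.0]]
scene 33 tray mm [53. 28.] box [[55.0, 16.0], [41.0, 19.0], [53.0, 41.0], [67.0, 38.0]]
scene 67 tray mm [ 46. 159.] box [[59.0, 147.0], [25.0, 157.0], [34.0, 171.0], [68.0, 162.0]]
```

View pics/s6.png

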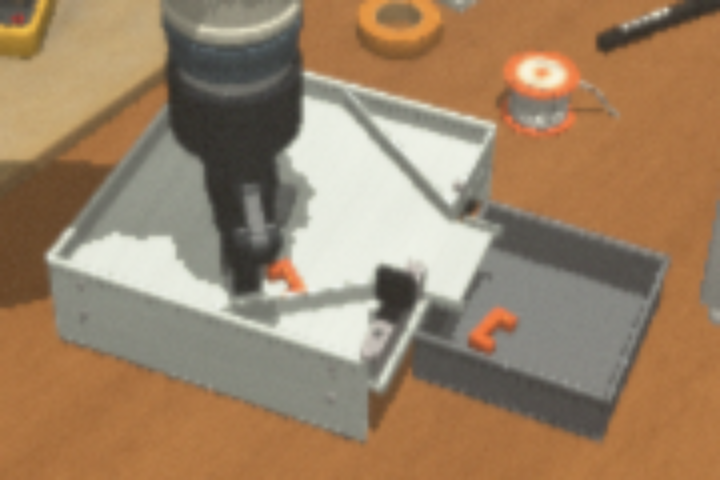

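Clip B is at crop (285,275), directly ahead of the turned fingers. Pushing diagonally.

```bash
python3 -m creep '[{"translation":[-0.009,0,0],"angular":[0,0,0],"grip":0.1},{"translation":[-0.018,0,0],"angular":[0,0,0],"grip":0.1},{"translation":[-0.027,0,0],"angular":[0,0,0],"grip":0.1},{"translation":[-0.036,0,0],"angular":[0,0,0],"grip":0.1},{"translation":[-0.045,0,0],"angular":[0,0,0],"grip":0.1},{"translation":[-0.054,0,0],"angular":[0,0,0],"grip":0.1},{"translation":[-0.063,0,0],"angular":[0,0,0],"grip":0.1}]';  python3 -c "
from h import *
where(); look()"
```

```text
time: 16.9
tool_pos: [0.4716, -0.1972, 0.1299]
tool_rot: [3.142, -0.0, 2.489]
wrist_force: [1.2, -0.3, 0.6]
width: 0.0087
finger_force: 0.1
t 16.9 tip tray mm [29.7 56.2] 1.9 F [ 1.2 -0.3  0.6] w 0.0087 ff 0.06489311789664498
top 32 tray mm [ -4. 138.] box [[-17.0, 134.0], [-15.0, 148.0], [14.0, 143.0], [12.0, 129.0]]
scene 24 tray mm [16. 75.] box [[27.0, 74.0], [11.0, 67.0], [6.0, 79.0], [22.0, 85.0]]
scene 67 tray mm [ 46. 159.] box [[59.0, 147.0], [25.0, 157.0], [34.0, 171.0], [68.0, 162.0]]
```

```bash
python3 -m creep '[{"translation":[-0.009,0,0],"angular":[0,0,0],"grip":0.1},{"translation":[-0.018,0,0],"angular":[0,0,0],"grip":0.1},{"translation":[-0.02,0,0],"angular":[0,0,0],"grip":0.1},{"translation":[-0.005,0,0],"angular":[0,0,0],"grip":0.1},{"translation":[-0.005,0.004,0],"angular":[0,0,9],"grip":0.1},{"translation":[-0.005,0.008,0],"angular":[0,0,18],"grip":0.1},{"translation":[-0.005,0.012,0],"angular":[0,0,28],"grip":0.1},{"translation":[-0.005,0.015,0],"angular":[0,0,37],"grip":0.1},{"translation":[-0.005,0.015,0],"angular":[0,0,37],"grip":0.1}]';  python3 -c "
from h import *
where(); cv2.imwrite('pics/s7.png',cv2.resize(look()[185:305,240:420,::-1],None,fx=4,fy=4))"
```

```text
time: 18.12
tool_pos: [0.4834, -0.1871, 0.1299]
tool_rot: [-3.141, -0.0, 1.845]
wrist_force: [-0.4, 0.5, -0.2]
width: 0.0087
finger_force: 0.0
t 18.125 tip tray mm [15.7 49.7] 1.9 F [-0.4  0.5 -0.2] w 0.0087 ff 0.0
top 19 tray mm [-11. 139.] box [[-17.0, 136.0], [-13.0, 148.0], [-2.0, 144.0], [-5.0, 132.0]]
scene 19 tray mm [ 6. 91.] box [[4.0, 83.0], [-1.0, 95.0], [8.0, 98.0], [13.0, 87.0]]
scene 67 tray mm [ 46. 159.] box [[59.0, 147.0], [25.0, 157.0], [34.0, 171.0], [68.0, 162.0]]
```

View pics/s7.png

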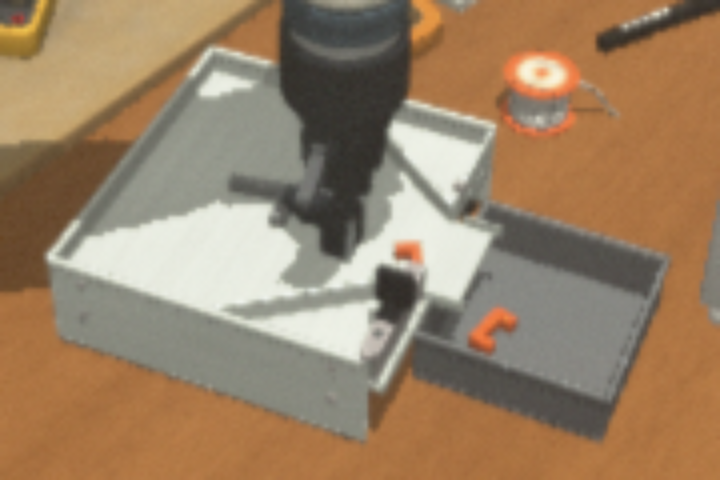

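Clip B is at the spout mouth, crop (408,252), partly hidden by the tab. Pushing straight out with the fingers shifted toward the centre.

```bash
python3 -m creep '[{"translation":[-0.006,0.009,0],"angular":[0,0,0],"grip":0.1},{"translation":[-0.014,0.009,0],"angular":[0,0,0],"grip":0.1},{"translation":[-0.022,0.009,0],"angular":[0,0,0],"grip":0.1},{"translation":[-0.03,0.009,0],"angular":[0,0,0],"grip":0.1},{"translation":[-0.038,0.009,0],"angular":[0,0,0],"grip":0.1},{"translation":[-0.046,0.009,0],"angular":[0,0,0],"grip":0.1},{"translation":[-0.053,0.009,0],"angular":[0,0,0],"grip":0.1},{"translation":[-0.06,0.009,0],"angular":[0,0,0],"grip":0.1},{"translation":[-0.067,0.009,0],"angular":[0,0,0],"grip":0.1},{"translation":[-0.074,0.009,0],"angular":[0,0,0],"grip":0.1},{"translation":[-0.081,0.009,0],"angular":[0,0,0],"grip":0.1},{"translation":[-0.083,0.009,0],"angular":[0,0,0],"grip":0.1}]'; python3 -m creep '[{"translation":[0.01,0,0],"angular":[0,0,0],"grip":0.1},{"translation":[0.02,0,-0.025],"angular":[0,0,0],"grip":0.05},{"translation":[0.03,0.0,-0.06],"angular":[0,0,0],"grip":0},{"translation":[0.03,0.0,-0.07],"angular":[0,0,0],"grip":0}]'; python3 -c "
from h import *
where(); cv2.imwrite('pics/s8.png',cv2.resize(look()[185:305,240:420,::-1],None,fx=4,fy=4)); go(98,106,80);go(98,106,38)"
```

```text
time: 19.73
tool_pos: [0.5154, -0.2659, 0.1298]
tool_rot: [3.142, 0.0, 1.843]
wrist_force: [0.2, -0.5, -0.0]
width: 0.0087
finger_force: 0.0
time: 20.23
tool_pos: [0.5074, -0.2356, 0.2019]
tool_rot: [3.14, 0.002, 1.845]
wrist_force: [0.1, -0.8, -0.4]
width: -0.0003
finger_force: 0.0
t 20.225 tip tray mm [  5.7 102.8] 73.9 F [ 0.1 -0.8 -0.4] w -0.0003 ff 0.0
scene 83 tray mm [ 47. 157.] box [[62.0, 144.0], [23.0, 152.0], [33.0, 170.0], [71.0, 162.0]]
shift [-0.0025 -0.0922 -0.0074] turn [0.1 0.1 0. ]
shift [-0.0024 -0.0922  0.0346] turn [0.1 0.1 0. ]
```

View pics/s8.png

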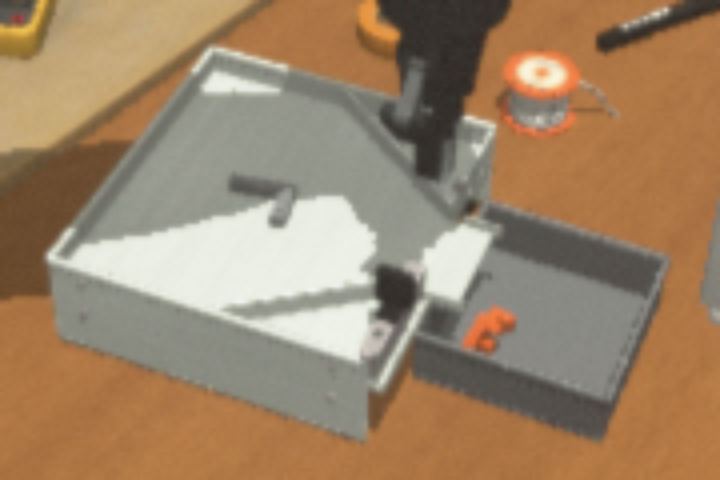

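Both clips are now in the bin, around crop (490,328), and the bracket is untouched. Next I close the shutter from the other side.

```bash
python3 -m creep '[{"translation":[0,-0.03,-0.008],"angular":[0,0,0],"grip":0},{"translation":[0,-0.065,-0.008],"angular":[0,0,0],"grip":0},{"translation":[-0.002,-0.095,-0.008],"angular":[0,0,0],"grip":0},{"translation":[-0.002,-0.095,0],"angular":[0,0,0],"grip":0},{"translation":[-0.002,-0.095,0.02],"angular":[0,0,0],"grip":0},{"translation":[-0.002,-0.095,0.0345],"angular":[0,0,0],"grip":0},{"translation":[-0.002,-0.095,0.0345],"angular":[0,0,0],"grip":0}]'; python3 -c "
from h import *
where()"
```

```text
time: 21.2
tool_pos: [0.4161, -0.2634, 0.1638]
tool_rot: [-3.14, -0.003, 1.844]
wrist_force: [-0.1, 0.6, 1.4]
width: -0.0001
finger_force: 0.0
t 21.2 tip tray mm [101.1 105. ] 35.8 F [-0.1  0.6  1.4] w -0.0001 ff 0.0
```

```bash
python3 -m creep '[{"translation":[0,0.006,-0.001],"angular":[0,0,0],"grip":0},{"translation":[0,0.013,-0.001],"angular":[0,0,0],"grip":0},{"translation":[0,0.021,-0.001],"angular":[0,0,0],"grip":0},{"translation":[0,0.029,-0.001],"angular":[0,0,0],"grip":0},{"translation":[0,0.037,-0.001],"angular":[0,0,0],"grip":0},{"translation":[0,0.045,-0.001],"angular":[0,0,0],"grip":0},{"translation":[0,0.053,-0.001],"angular":[0,0,0],"grip":0},{"translation":[0,0.061,-0.001],"angular":[0,0,0],"grip":0},{"translation":[0,0.069,-0.001],"angular":[0,0,0],"grip":0},{"translation":[0,0.075,-0.001],"angular":[0,0,0],"grip":0},{"translation":[0,0.08,-0.001],"angular":[0,0,0],"grip":0},{"translation":[0,0.082,-0.001],"angular":[0,0,0],"grip":0}]'; python3 -c "
from h import *
where()"; python3 -m creep '[{"translation":[0,0.001,0],"angular":[0,0,0],"grip":0},{"translation":[0,0.002,0],"angular":[0,0,0],"grip":0},{"translation":[0,0.003,0],"angular":[0,0,0],"grip":0},{"translation":[0,0.003,0],"angular":[0,0,0],"grip":0}]'; python3 -c "
from h import *
where()"
```

```text
time: 22.7
tool_pos: [0.4955, -0.2419, 0.1663]
tool_rot: [-3.142, -0.0, 1.844]
wrist_force: [-0.8, -0.7, 1.0]
width: 0.0001
finger_force: 0.4
t 22.7 tip tray mm [ 18.9 105.7] 38.3 F [-0.8 -0.7  1. ] w 0.0001 ff 0.4285177309066057
time: 23.2
tool_pos: [0.4972, -0.2414, 0.1663]
tool_rot: [-3.139, -0.0, 1.843]
wrist_force: [-6.1, -2.0, 2.1]
width: 0.0001
finger_force: 3.4
t 23.2 tip tray mm [ 17.1 105.7] 38.3 F [-6.1 -2.   2.1] w 0.0001 ff 3.361981592606753
```

The force rise at x = 17 mm means the shutter is against its shut stop. Backing off, then a final look.

```bash
python3 -m creep '[{"translation":[0,-0.012,0],"angular":[0,0,0],"grip":0},{"translation":[0,-0.02,0],"angular":[0,0,0],"grip":0},{"translation":[0,-0.02,-0.05],"angular":[0,0,0],"grip":0},{"translation":[0.04,-0.02,-0.1],"angular":[0,0,0],"grip":0},{"translation":[0.09,-0.02,-0.15],"angular":[0,0,0],"grip":0},{"translation":[0.14,-0.02,-0.17],"angular":[0,0,0],"grip":0},{"translation":[0.14,-0.02,-0.17],"angular":[0,0,0],"grip":0},{"translation":[0.14,-0.02,-0.17],"angular":[0,0,0],"grip":0}]'; python3 -c "
from h import *
where(); look()
S=cv2.resize(arm.grab_frame('scene')[185:305,240:420,::-1],None,fx=3,fy=3);cv2.imwrite('pics/s9.png',S)"
```

```text
time: 24.2
tool_pos: [0.441, -0.1118, 0.3363]
tool_rot: [3.141, 0.0, 1.844]
wrist_force: [0.5, 0.5, -0.3]
width: 0.0001
finger_force: 0.0
t 24.2 tip tray mm [ 36.2 -34.3] 208.3 F [ 0.5  0.5 -0.3] w 0.0001 ff 0.0
top 61 tray mm [  6. 138.] box [[-17.0, 133.0], [-16.0, 148.0], [33.0, 146.0], [32.0, 130.0]]
scene 83 tray mm [ 47. 158.] box [[61.0, 143.0], [23.0, 154.0], [34.0, 171.0], [71.0, 160.0]]
```

View pics/s9.png

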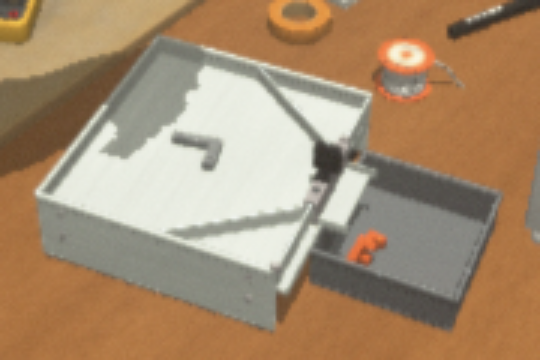

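The shutter is shut (tab at crop (327,158), where it started), both clips are in the bin at (367,247), and the bracket is in the tray at (205,147).

```bash
python3 -c "
from bench import arm
print(arm.close_job())"
```

```text
the job is handed in; nothing more can be done
None
```

I handed the job in at about 24 s: both clips are in the bin, the bracket is still in the tray, and the shutter is pushed shut against its stop; the final picture shows this, but no verdict came back.

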